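Latch a flanged dosing barrel into the champagne dosing stand

TASK

Make the dosing stand ready: lift the barrel with the red knob out of the rack, set its flange on the stand's rails and slide it in under the slotted plate, pushing gently until it is fully home and the brass spring bolt has snapped out again behind its neck; then let go. Keep it upright and ease it in by feel, for the head is clamped at a different height every time. Leave the black-knobbed barrel in the rack and the flutes standing where they are.

Things in the scene. Friction and masses are not known exactly. Their poses are not given: they have to be found in the camera images.
- dosing_stand: Fixed dosing stand: green base 182 x 128 x 14 mm, 20 mm column 76 mm behind the origin (+x), 194 mm high, and a metal head clamped on it. Origin: on the counter below the axis of a seated barrel; z up; the slot opens to -x, push along +x. HEAD HEIGHT NOT GIVEN: its rails' upper faces lie 138 to 162 mm above the origin; feel or look. A fixed tasting cup on the base is 38 mm high.
- set_down (a point): Point on the base, 14 mm above the counter and 70 mm in front (-x) of the seat axis: below the place to set the flange on the rails. Head in the stand's frame: two level rails, y 20 to 38 mm either side, x -96 to +46, 8 mm thick, 40 mm gap between; the slotted plate covers them from x = -38 on, in front of it they are open above. Keep the barrel's push on the stand under 25 N.
- seat (a point): Point on the base, 14 mm above the counter, on the axis of a seated barrel (stand x = y = 0). Slotted plate: underside 8 mm, top 14 mm above the rails' upper faces; slot 27 mm wide, mouth flared to 43 mm (x -38 to -30), closed end at x = +12. Above the plate: bolt housing and knob (x -35 to -8, y -68 to -24, to 26 mm above the rails), clamp (x over 44, to 20 mm).
- latch_bolt (a joint): Travel (m) of the brass spring bolt on the plate: 0 = out, 0.012 = fully back (to -y). Its nose bars the slot from the -y side to y = -4 mm at x -30 to -12 (ramp in front, square rear face). A neck pushed to +x wedges it back 6 to 9 mm, taking 5 to 12 N and pressing the neck to the +y side; near the closed end it snaps out behind the neck (1 to 2 mm play).
- red_barrel: Dosing barrel to fit, red knob, round, 130 mm tall, 0.2 to 0.42 kg. Origin: nozzle tip, z up along its axis. From the tip: nozzle to 20 mm, clear tube 34 mm diameter to 70, steel flange 50 mm diameter 70 to 76, brass neck 24 mm diameter to 94, red knob 30 mm diameter to 130 (grip its upper part from above). Starts upright in one of the rack's bores, flange on the rack.
- black_barrel: The other dosing barrel, same shape and size with a black knob, origin at its nozzle tip. It starts in the rack's other bore and stays there.
- barrel_rack: Beech block 150 x 76 x 76 mm (x, y, z) on a dark plinth 154 x 80 x 9 mm, fixed, with two vertical through bores 40 mm wide at x = -36 and +36 mm. Origin: centre of its underside. The barrels hang in the bores, nozzle tips 6 mm above the counter.
- flute_a: Champagne flute, pink inside, 220 mm tall, 71 mm foot, standing on the counter behind the stand; origin: centre of its underside. Bystander.
- flute_b: Empty champagne flute, 220 mm tall, 71 mm foot, standing behind the stand; origin: centre of its underside. Bystander.
There are look-alikes about, which are no part of the job. Leave any purple look-alike of the red_barrel alone.

How it is judged:
By the outcome, as a careful person would: the job done as asked, in the order asked, and still so for the second after the job is handed in, with the robot touching nothing.
It also fails if it takes over 64 s, if anything falls off the work surface, if the arm or the gripper's body presses on something with over 40 N, if the wrist force passes 120 N, or if a joint passes its speed limit or range.

ROBOT

A 7-joint arm with a two-finger parallel gripper is mounted at the origin on a cart in front of the work surface, level with it; the furniture and walls round the work are solid. World frame = base frame: x ahead of the robot, y to its left, z up, the work surface at z = 0. Lengths are in m, angles in rad, forces in N, time in s.
With the tool pointing down it reaches from about 0.4 to 0.85 m from the base axis. Payload 10.4 kg.
Tool frame: the origin (TCP) lies at the centre of the arm's flange, where the gripper is bolted on; the fingertips stand 173 mm ahead of it and the grasp point (between the pads) lies 155 mm ahead of it; z points along the fingers, y is the line along which they close (so a half turn about z gives the same grasp; the last joint's range is limited). The gripper opens to 85 mm and grips with 20 to 120 N. Pads are 22 mm wide; open, the fingers measure 114 mm over their backs; the gripper's body (76 mm by 85 mm) begins 54 mm behind the grasp point. The pads swing forward as they close: fully open they stand 13 mm farther back than shut.
Start: joints at [-1.344, 0.332, -0.065, 1.46, 0.022, 1.35, -0.088], TCP at [0.154, 0.606, 0.405] pointing down, gripper open.
Joint ranges: [-2.6, 2.6], [-0.5, 2.12], [-1.47, 1.34], [0.16, 2.42], [-1.27, 4.41], [0.06, 2.06], [-2.6, 2.6]. Speed limits (rad/s): [2.22, 2.22, 2.79, 2.79, 3.14, 3.14, 3.14].

INTERFACE

Orientations are given as a unit quaternion [x, y, z, w].
In Python, from workcell import manip, viewer, finder gives the robot as it stands.
- The arm moves only by the tool arm_command, never from a script. Its argument "plan" is a list of rows, each an object with "dp": the shift along the tool's x, y, z in mm, a list of three; "spin": the turn about the tool's z in rad. A call has 1 to 5 rows; each row shifts and turns the commanded pose from where the row before left it, along the tool's axes as they then stand; what a row does not reach is not made up. A row lasts 1/10 s, in which the tool goes at most 50 mm and 8.59 degrees, less where a joint would pass 70% of its speed; a pose out of reach is approached as far as the arm can. A call is refused whole if a number of a shift passes 50 or a number of a turn 0.15, either way. A call with a gripper value outside its range is refused whole. "grip" is the closure, from -1 (fully open) to 1 (shut), set as the call begins (left out, the last holds). The fingers move at their own pace and stop on an object; "newtons" is the grip in N (left out, the last holds). Time passes only in rows, so rows that do not move let the fingers close. It gives the time, the measured TCP pose, the force, the opening and the grip force at its end, in the units of the state.
- manip.get_obs(): the state, without advancing time (a new reading comes with each control period).
- viewer.camera(name): name is "side" or "top" or "wrist"; returns the picture (384x512x3 uint8, blue, green, red); there is no depth.
- viewer.camera_params(name): a dict with "vertical_fov" (degrees; the focal length in pixels is half the picture's height over the tangent of half this angle, whatever the lens; pixels are square), "cx", "cy" (the principal point, pixels), "R" (3x3) and "t" (3): a world point X has camera coordinates R X + t; the wrist camera has in their place "T_tool_cam" (4x4, takes a point from camera to tool coordinates, whose origin is the TCP and whose axes are the flange's). Camera axes: x right, y down, z forward; pixel columns grow to the right and rows downward; lengths in m; the calibration is good to about 2 mm. The wrist camera is an equidistant fisheye: a pixel r from the principal point sees the ray r / f radians off the axis. A picture is of the moment at which its call begins: read the wrist's pose just before it. camera_params takes no time and is no camera call.
- manip.hand_in(): hands the job in; it is judged then, once.
Trained networks look in the newest picture that a camera, given by its name, has taken for a name from the list of things; names that differ only in an ending like _2 or _b are one class to them, and where a whole thing is asked for, a point or a joint stands for the part that bears it (a point fixed in the world has none). Each returns a list of dicts, best first, with "score" (0 to 1); they miss things now and then, are a little off and sometimes report something else, mostly with a low value. They report only what shows in the picture. A call takes as long as a camera call. They do not tell look-alikes from the thing itself.
- finder.find_in(camera, thing): "position" ([x, y, z] in m, in world coordinates, good to about 4 mm: the middle of the surface that is visible of it).
The state is a dict: "clock": time; "joint_pos": joint angles; "joint_velocities": joint speeds; "tau": joint torques, N m; "position": TCP position; "ee_rot": TCP orientation; "ft_force": force on the tool from outside, world axes, zero at the start; "torque": the same for the moment, N m; "grip_width": opening from 0.0 (shut) to 1.0 (fully open); "grasp_force": force on a finger pad.
Only numpy, scipy, OpenCV 4.12 (cv2) and the standard library are available. Lean on these libraries where they do the work, as an engineer would, in place of code of your own. Each camera call takes 0.05 s, during which the arm holds its last target. There are 200 camera calls.

## Working session

There is one attempt and no reset: what is moved stays moved. The work goes in short steps, Python scripts to look and compute and a tool call to move; the robot and the scene stay as the last step left them, time stands still between calls to the robot, and variables do not carry over. Pictures are saved under pics/ and viewed, at most 10 in all, crops included, and the job is handed in when it is done.

Besides the shell and the picture viewer there is one more tool, called after ">>>" as name(argument=value, ...) on one line, values as JSON. arm_command: Moves the arm, as the interface text tells. Its arguments: {"type":"object","properties":{"plan":{"type":"array","items":{"type":"object","properties":{"dp":{"type":"array","items":{"type":"number"}},"spin":{"type":"number"}}}},"grip":{"type":"number"},"newtons":{"type":"number"}},"required":["plan"]}

```bash
mkdir -p pics
python3 - <<'E'
from workcell import manip, viewer, finder
import cv2,numpy as np
o=manip.get_obs();print({k:np.round(v,3).tolist() for k,v in o.items()})
ims=[viewer.camera(c) for c in("side","top")]
cv2.imwrite("pics/a.png",ims[0]);cv2.imwrite("pics/b.png",ims[1])
for c in("side","top"):
    p=viewer.camera_params(c);R=np.array(p["R"]);print(c,p["vertical_fov"],p["cx"],p["cy"],np.round(R,3).tolist(),np.round(p["t"],3),'C',np.round(-R.T@p["t"],3))
    for t in("red_barrel","dosing_stand","barrel_rack","latch_bolt","flute_a"):
        print(c,t,[(np.round(d["position"],3).tolist(),round(d["score"],2)) for d in finder.find_in(c,t)][:4])
E
```

```text
{'clock': 0.0, 'joint_pos': [-1.344, 0.333, -0.065, 1.461, 0.022, 1.35, -0.089], 'joint_velocities': [0.001, -0.001, 0.0, 0.001, -0.001, 0.001, -0.001], 'tau': [-0.0, -62.545, 0.049, -39.161, 0.016, 0.01, -0.0], 'position': [0.154, 0.605, 0.404], 'ee_rot': [0.125, 0.992, -0.001, -0.0], 'ft_force': [0.836, 0.143, -0.472], 'torque': [0.04, -0.023, -0.022], 'grasp_force': 0.0, 'grip_width': 1.007}
side 46.02048409410635 258.8889597296991 195.76293496619238 [[-0.963, 0.271, -0.007], [0.24, 0.839, -0.488], [-0.127, -0.471, -0.873]] [ 0.528 -0.216  1.475] C [0.747 0.734 1.185]
side red_barrel [([0.424, 0.306, 0.093], 0.87), ([0.408, 0.419, 0.074], 0.65), ([0.516, 0.408, 0.078], 0.54)]
side dosing_stand [([0.668, 0.232, 0.022], 0.79)]
side barrel_rack [([0.423, 0.302, 0.075], 0.9)]
side latch_bolt [([0.636, 0.191, 0.182], 0.61)]
side flute_a [([0.781, 0.047, 0.154], 0.81), ([0.754, -0.05, 0.169], 0.58)]
top 52.03308443780819 259.98462620360607 195.5451692876084 [[-0.01, -1.0, 0.0], [-0.979, 0.009, -0.201], [0.201, -0.002, -0.98]] [0.187 0.599 0.999] C [0.387 0.183 1.099]
top red_barrel [([0.421, 0.293, 0.086], 0.82), ([0.4, 0.405, 0.078], 0.82), ([0.503, 0.4, 0.075], 0.81)]
top dosing_stand [([0.647, 0.216, 0.162], 0.71)]
top barrel_rack [([0.396, 0.27, 0.078], 0.81)]
top latch_bolt [([0.628, 0.194, 0.181], 0.64), ([0.645, 0.216, 0.165], 0.63)]
top flute_a [([0.772, 0.046, 0.143], 0.64), ([0.395, 0.268, 0.078], 0.4)]
```

View pics/a.png

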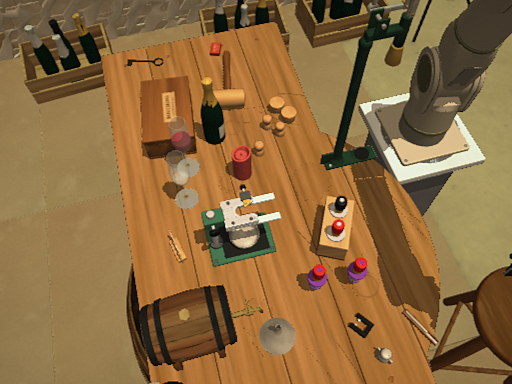

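View pics/b.png

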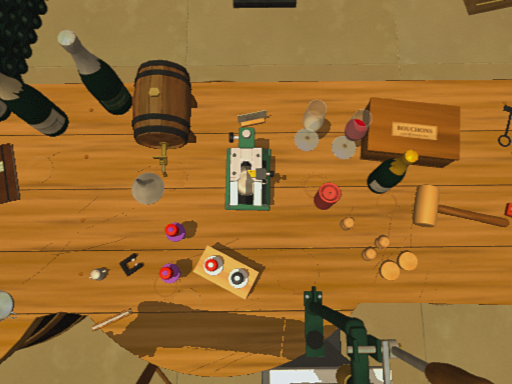

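The red knob could be any of three: the one in the rack with a white/steel flange, at side (338,228) and top (212,265), or one of two purple-bodied look-alikes at side (319,272) and (361,266). I choose the one in the rack. The stand is at top (248,175), with its slot opening down the image (-x). Next is a close crop to check this.

Run:
```python
import cv2,numpy as np
a=cv2.imread("pics/a.png");b=cv2.imread("pics/b.png")
r=lambda m,x,y,w,h,W,H:cv2.resize(m[y:y+h,x:x+w],(W,H),interpolation=cv2.INTER_CUBIC)
L=np.vstack([r(b,210,120,80,100,400,500)[:, :]]);Rr=r(b,185,235,90,70,400,311)
S=r(a,195,175,90,95,400,422)[:289-0] if 0 else r(a,195,180,100,72,400,288)
cv2.imwrite("pics/c.png",np.hstack([cv2.resize(L,(400,599)),np.vstack([Rr,S])[:599]]))
```

```text
(no output)
```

View pics/c.png

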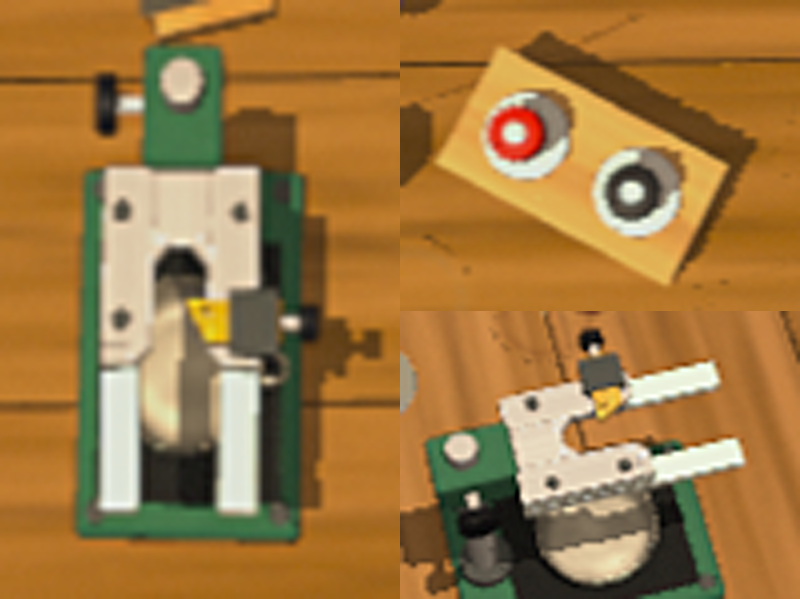

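The crop confirms the choice: the red-knobbed barrel with a steel flange, in the rack at top (212,265). I'll fit the stand and rack poses from hand-picked pixels in both views.

```bash
cat > h.py <<'E'
import numpy as np,cv2
from workcell import manip,viewer,finder
def proj(c,X):
    p=viewer.camera_params(c);f=192/np.tan(np.radians(p["vertical_fov"]/2))
    q=np.atleast_2d(X)@np.array(p["R"]).T+np.array(p["t"]);return f*q[:,:2]/q[:,2:]+[p["cx"],p["cy"]]
def ray(c,uv,z):
    p=viewer.camera_params(c);f=192/np.tan(np.radians(p["vertical_fov"]/2));R=np.array(p["R"])
    C=-R.T@p["t"];d=R.T@[(uv[0]-p["cx"])/f,(uv[1]-p["cy"])/f,1];return C+d*(z-C[2])/d[2]
E
python3 - <<'E'
from h import *
from scipy.optimize import least_squares
T=lambda X,Y:(210+X/5-.4,120+Y/5.99-.4)
S=lambda X,Y:(195+X/4-100-.4,180+(Y-311)/4-.4)
def P(h): # crop px for stand pts
    return [("top",(-96,38,h),T(100,510)),("top",(-96,20,h),T(138,510)),("top",(-96,-20,h),T(218,513)),("top",(-96,-38,h),T(258,513)),
    ("top",(76,0,194),T(182,80)),("side",(76,0,194),S(461,448)),
    ("side",(-96,-38,h),S(714,362)),("side",(-96,-20,h),S(718,380)),("side",(-96,20,h),S(742,440)),("side",(-96,38,h),S(744,458))]
def res(v):
    x,y,a,h=v;c,s=np.cos(a),np.sin(a);r=[]
    for cam,p,uv in P(h*1000):
        p=np.array(p)/1000;w=[x+c*p[0]-s*p[1],y+s*p[0]+c*p[1],p[2]];r+=list(proj(cam,w)[0]-uv)
    return r
o=least_squares(res,[.64,.21,0,.15],x_scale=[.01,.01,.1,.01]);print(np.round(o.x,4),np.round(o.fun,1).tolist())
for cam,f in(("side","pics/a.png"),("top","pics/b.png")):
    m=cv2.imread(f).astype(int);k=((m[...,2]>150)&(m[...,1]<70)&(m[...,0]<70)).astype(np.uint8)
    n,_,st,ce=cv2.connectedComponentsWithStats(k)
    for i in range(1,n):
        if st[i,4]>25: print(cam,st[i],ce[i].round(1),ray(cam,ce[i],.13).round(3))
R=lambda X,Y:(185+(X-400)/4.444-.4,235+Y/4.444-.4)
print("knob tops",ray("top",R(514,133),.136),ray("top",R(632,191),.136))
print("corks",ray("top",(313,345),0),ray("side",(347,158),0))
E
```

```text
[ 0.6549  0.2152 -0.0148  0.1576] [0.3, -0.3, 0.1, -0.2, 0.6, -0.6, -0.0, -0.6, -0.1, -0.7, 0.8, -0.4, 0.3, -0.3, 1.2, 1.0, -0.5, -0.8, 0.9, 0.8]
side [210  43  11  10  41] [214.7  48. ] [ 0.583 -0.409  0.13 ]
side [173 133   5   8  31] [175.1 137. ] [ 0.774 -0.09   0.13 ]
side [234 146  15  12  45] [240.2 149.5] [0.604 0.005 0.13 ]
side [333 220  11  10  58] [338.5 224.4] [0.419 0.302 0.13 ]
side [356 257  11  12  79] [360.9 262.6] [0.403 0.415 0.13 ]
side [313 264  13  12  86] [319.1 269.9] [0.508 0.405 0.13 ]
top [354 119  12  12  74] [360.1 124.1] [ 0.775 -0.082  0.13 ]
top [319 184  22  19 138] [329.7 192. ] [0.594 0.005 0.13 ]
top [507 203   5  13  41] [509.2 209.2] [ 0.546 -0.441  0.13 ]
top [165 224  12  12  89] [170.6 229.2] [0.504 0.403 0.13 ]
top [206 259  11  12  69] [211.1 264.5] [0.417 0.301 0.13 ]
top [159 267  12  12  84] [164.7 272.6] [0.399 0.413 0.13 ]
knob tops [0.41660929 0.30286992 0.136     ] [0.38515367 0.23873245 0.136     ]
corks [0.2081702  0.04450384 0.        ] [0.27153486 0.03884448 0.        ]
```

Run:
```python
from h import *
for i in range(10):
    t=np.arctan2(.969,.248)-.134*i; d=np.array([26.3,-30.3]);y=np.array([np.cos(t),np.sin(t)]);x=np.array([-y[1],y[0]]);print(round(t,3),(d@x).round(1),(d@y).round(1))
for z in(.2,.3,.4,.5,.6,.7):print(z,proj("side",[.25,.04,z]).round(),proj("top",[.25,.04,z]).round())
```

```text
1.32 -33.0 -22.8
1.186 -35.7 -18.2
1.052 -37.9 -13.3
0.918 -39.3 -8.1
0.784 -40.0 -2.8
0.65 -40.0 2.6
0.516 -39.3 7.9
0.382 -37.9 13.1
0.248 -35.8 18.0
0.114 -33.1 22.7
0.2 [[366. 116.]] [[327. 340.]]
0.3 [[374.  91.]] [[335. 349.]]
0.4 [[383.  62.]] [[346. 359.]]
0.5 [[394.  28.]] [[362. 374.]]
0.6 [[407. -13.]] [[383. 395.]]
0.7 [[422. -62.]] [[416. 427.]]
```

>>> arm_command(plan=[{"dp": [-33,-23,0],"spin": 0.134},{"dp": [-36,-18,0],"spin": 0.134},{"dp": [-38,-13,0],"spin": 0.134},{"dp": [-39,-8,0],"spin": 0.134},{"dp": [-40,-3,0],"spin": 0.134}], grip=-1)

```text
clock: 1.1
position: [0.2872, 0.4531, 0.4049]
ee_rot: [0.446, 0.895, 0.0, -0.0]
ft_force: [0.8, 0.4, 0.6]
grip_width: 1.001
grasp_force: 0.0
```

>>> arm_command(plan=[{"dp": [-40,3,0],"spin": 0.134},{"dp": [-39,8,0],"spin": 0.134},{"dp": [-38,13,0],"spin": 0.134},{"dp": [-36,18,0],"spin": 0.134},{"dp": [-33,23,0],"spin": 0.134}])

```text
clock: 1.6
position: [0.4192, 0.3021, 0.405]
ee_rot: [0.716, 0.698, 0.0, -0.0]
ft_force: [0.7, 0.1, 0.5]
grip_width: 1.0
grasp_force: 0.0
```

```bash
cat >> h.py <<'E'
from scipy.spatial.transform import Rotation as Ro
def wray(uv,z,o):
    p=viewer.camera_params("wrist");f=192/np.tan(np.radians(p["vertical_fov"]/2));d=np.array(uv)-[p["cx"],p["cy"]];r=np.hypot(*d);th=r/f
    v=np.r_[d/max(r,1e-9)*np.sin(th),np.cos(th)];M=np.array(p["T_tool_cam"]);Rt=Ro.from_quat(o["ee_rot"]).as_matrix()
    C=Rt@M[:3,3]+o["position"];v=Rt@M[:3,:3]@v;return C+v*(z-C[2])/v[2]
def st():
    o=manip.get_obs();R=Ro.from_quat(o["ee_rot"]).as_matrix();print("t",round(o["clock"],2),"p",np.round(np.array(o["position"])*1000,1),"yang",round(np.arctan2(R[1,1],R[0,1]),3),"zax",R[:,2].round(3),"F",np.round(o["ft_force"],1),"w",round(o["grip_width"],3),"gf",round(o["grasp_force"],1));return o
E
python3 - <<'E'
from h import *
o=st();m=viewer.camera("wrist");cv2.imwrite("pics/w1.png",m);m=m.astype(int)
k=((m[...,2]>150)&(m[...,1]<70)&(m[...,0]<70)).astype(np.uint8)
n,_,s,ce=cv2.connectedComponentsWithStats(k)
for i in range(1,n):
    if s[i,4]>60: print(s[i],ce[i].round(1),wray(ce[i],.136,o).round(4),wray([s[i,0]+s[i,2]/2-.5,s[i,1]+s[i,3]/2-.5],.136,o).round(4))
E
```

```text
t 1.6 p [419.2 302.1 405. ] yang -0.024 zax [ 0.     0.001 -1.   ] F [0.7 0.1 0.5] w 1.0 gf 0.0
[206  50  37  36 706] [224.2  67.8] [0.4012 0.4103 0.136 ] [0.401  0.4105 0.136 ]
[332  63  35  36 690] [349.6  79.9] [0.5028 0.4013 0.136 ] [0.5023 0.4007 0.136 ]
[232 181  35  35 718] [248.7 197.9] [0.4179 0.302  0.136 ] [0.4181 0.3019 0.136 ]
[373 366  16  18 107] [381.1 374.3] [0.5914 0.045  0.136 ] [0.5905 0.0447 0.136 ]
```

View pics/w1.png

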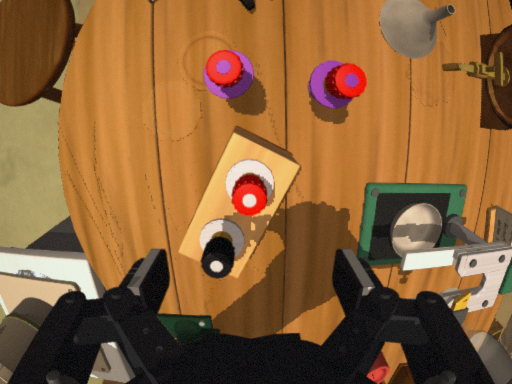

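>>> arm_command(plan=[{"dp": [0,-1,45]},{"dp": [0,0,45]},{"dp": [0,0,39]},{"dp": [0,0,0]}])

```text
invalid input at $.plan[0]: expected keys dp, spin
```

>>> arm_command(plan=[{"dp": [0,0,0]},{"dp": [0,0,0]},{"dp": [0,0,0]},{"dp": [0,0,0]},{"dp": [0,0,0]}], grip=1, newtons=60)

```text
invalid input at $.plan[0]: expected keys dp, spin
```

>>> arm_command(plan=[{"dp": [0,0,-5]},{"dp": [0,0,-10]},{"dp": [0,0,0]}])

```text
invalid input at $.plan[0]: expected keys dp, spin
```

>>> arm_command(plan=[{"dp": [0,-1,45],"spin": 0},{"dp": [0,0,45],"spin": 0},{"dp": [0,0,39],"spin": 0},{"dp": [0,0,0],"spin": 0}])

```text
clock: 2.05
position: [0.4157, 0.3025, 0.2714]
ee_rot: [0.714, 0.701, -0.004, 0.0]
ft_force: [-0.1, 0.4, 0.5]
grip_width: 0.998
grasp_force: 0.0
```

>>> arm_command(plan=[{"dp": [0,0,0],"spin": 0},{"dp": [0,0,0],"spin": 0},{"dp": [0,0,0],"spin": 0},{"dp": [0,0,0],"spin": 0},{"dp": [0,0,0],"spin": 0}], grip=1, newtons=60)

```text
clock: 2.55
position: [0.4178, 0.3039, 0.2775]
ee_rot: [0.714, 0.7, 0.001, -0.0]
ft_force: [-0.0, -1.2, 7.7]
grip_width: 0.335
grasp_force: 58.5
```

>>> arm_command(plan=[{"dp": [0,0,-5],"spin": 0},{"dp": [0,0,-15],"spin": 0},{"dp": [0,0,-40],"spin": 0},{"dp": [0,0,-40],"spin": 0},{"dp": [0,0,-40],"spin": 0}])

```text
clock: 3.05
position: [0.4171, 0.3031, 0.4174]
ee_rot: [0.714, 0.7, -0.0, -0.0]
ft_force: [0.7, -0.3, -3.0]
grip_width: 0.333
grasp_force: 60.5
```

>>> arm_command(plan=[{"dp": [0,0,-40],"spin": 0},{"dp": [0,0,-17],"spin": 0},{"dp": [0,0,0],"spin": 0},{"dp": [0,0,0],"spin": 0}])

```text
clock: 3.45
position: [0.4172, 0.3034, 0.4718]
ee_rot: [0.714, 0.7, -0.0, -0.0]
ft_force: [0.6, -0.8, -4.3]
grip_width: 0.336
grasp_force: 60.7
```

Run:
```python
from h import *
o=st();m=viewer.camera("side");cv2.imwrite("pics/s2.png",cv2.resize(m[60:260,180:420],(720,600)))
```

```text
t 3.45 p [417.2 303.4 471.8] yang -0.019 zax [-0.001 -0.001 -1.   ] F [ 0.6 -0.8 -4.3] w 0.336 gf 60.7
```

View pics/s2.png

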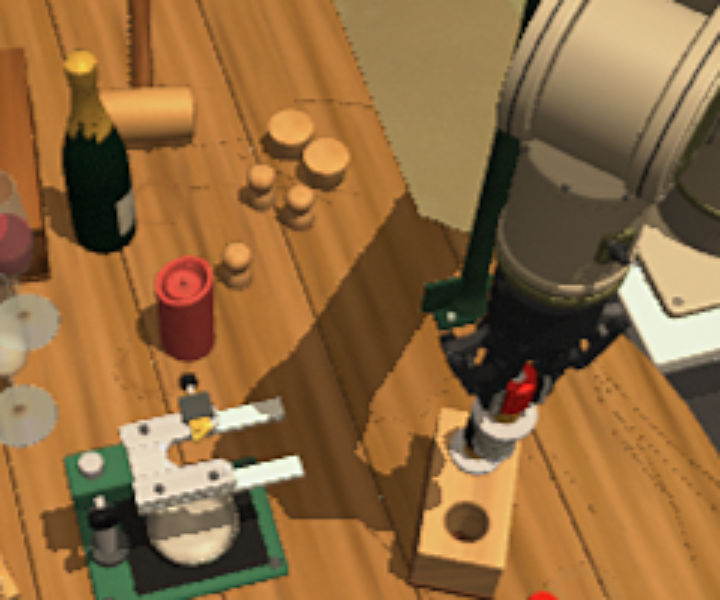

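The barrel is held upright and clear of the rack: red knob at crop (520,390), empty bore at (467,520), black barrel still in its bore. Now I'll move it over the set-down point.

>>> arm_command(plan=[{"dp": [-12,20,0],"spin": 0},{"dp": [-20,45,0],"spin": 0},{"dp": [-20,45,0],"spin": 0},{"dp": [-20,40,0],"spin": 0},{"dp": [-10,20,0],"spin": 0}])

```text
clock: 4.0
position: [0.5883, 0.2153, 0.4701]
ee_rot: [0.715, 0.699, -0.002, 0.001]
ft_force: [-0.3, 0.5, -3.1]
grip_width: 0.333
grasp_force: 60.8
```

>>> arm_command(plan=[{"dp": [0,0,0],"spin": 0},{"dp": [0,0,0],"spin": 0},{"dp": [0,0,0],"spin": 0}])

```text
clock: 4.3
position: [0.5851, 0.2192, 0.4717]
ee_rot: [0.713, 0.701, -0.001, -0.001]
ft_force: [0.5, 0.1, -3.2]
grip_width: 0.333
grasp_force: 60.9
```

Run:
```python
from h import *
o=st();w=viewer.camera("wrist");t=viewer.camera("top");s=viewer.camera("side")
cv2.imwrite("pics/w3o.png",w);cv2.imwrite("pics/t3o.png",t);cv2.imwrite("pics/s3o.png",s)
A=cv2.resize(w[130:384,130:420],(514,450));B=cv2.resize(s[165:265,195:295],(286,286));C=cv2.resize(t[130:220,205:295],(286,286))
out=np.zeros((572,800,3),np.uint8);out[:450,:514]=A;out[:286,514:]=B;out[286:,514:]=C;cv2.imwrite("pics/m3.png",out)
```

```text
t 4.3 p [585.1 219.2 471.7] yang -0.018 zax [-0.002 -0.    -1.   ] F [ 0.5  0.1 -3.2] w 0.333 gf 60.9
```

View pics/m3.png

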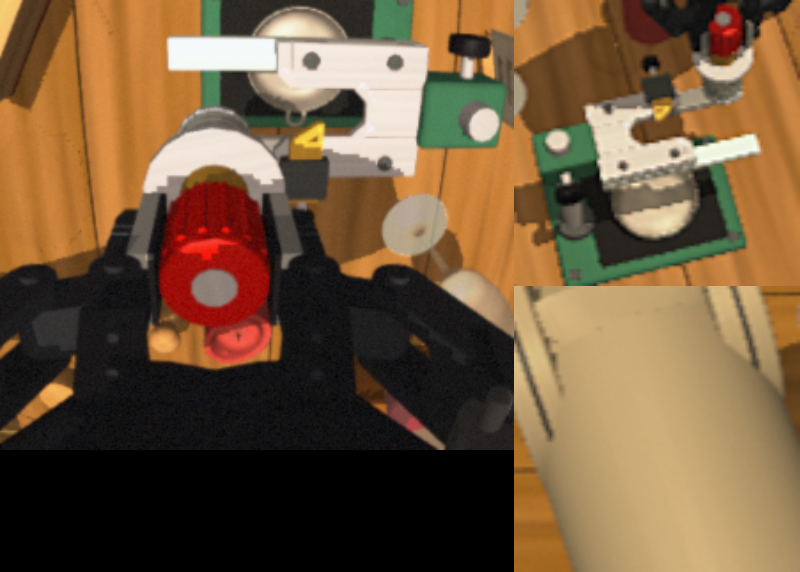

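Run:
```python
from h import *
o=manip.get_obs();C=lambda X,Y:(130+X/1.772-.3,130+Y/1.772-.3)
print("knob",wray(C(214,287),.330,o).round(4),"tcp",np.round(o["position"],4))
c,s=np.cos(-.0148),np.sin(-.0148)
for n,u,b in(("rail tip out",(168,38),(-96,38)),("rail tip in",(168,69),(-96,20)),("rail in @plate",(276,70),(-38,20)),("plate rear +y",(427,44),(46,38))):
    for h in(.1546,.1576,.1606):
        print(n,h,wray(C(*u),h,o).round(4)[:2],"exp",np.round([.6549+(c*b[0]-s*b[1])/1e3,.2152+(s*b[0]+c*b[1])/1e3],4))
```

```text
knob [0.585  0.2139 0.33  ] tcp [0.5851 0.2191 0.4727]
rail tip out 0.1546 [0.5601 0.2518] exp [0.5595 0.2546]
rail tip out 0.1576 [0.5604 0.2523] exp [0.5595 0.2546]
rail tip out 0.1606 [0.5607 0.2527] exp [0.5595 0.2546]
rail tip in 0.1546 [0.5595 0.2342] exp [0.5592 0.2366]
rail tip in 0.1576 [0.5598 0.2348] exp [0.5592 0.2366]
rail tip in 0.1606 [0.5601 0.2355] exp [0.5592 0.2366]
rail in @plate 0.1546 [0.6202 0.2327] exp [0.6172 0.2358]
rail in @plate 0.1576 [0.6198 0.2333] exp [0.6172 0.2358]
rail in @plate 0.1606 [0.6195 0.234 ] exp [0.6172 0.2358]
plate rear +y 0.1546 [0.7101 0.2482] exp [0.7015 0.2525]
plate rear +y 0.1576 [0.7089 0.2487] exp [0.7015 0.2525]
plate rear +y 0.1606 [0.7076 0.2492] exp [0.7015 0.2525]
```

Run:
```python
from h import *
s=cv2.imread("pics/s3o.png").astype(int)
for z in(.327,.330,.333):print(z,ray("side",(267.4,170.6),z).round(4))
# flange centre guess: ellipse of whitish px near (268,187)
cv2.imwrite("pics/f.png",cv2.resize(s[150:215,240:300].astype(np.uint8),(540,585),interpolation=cv2.INTER_CUBIC))
```

```text
0.327 [0.5865 0.2134 0.327 ]
0.33 [0.5871 0.2152 0.33  ]
0.333 [0.5876 0.217  0.333 ]
```

View pics/f.png

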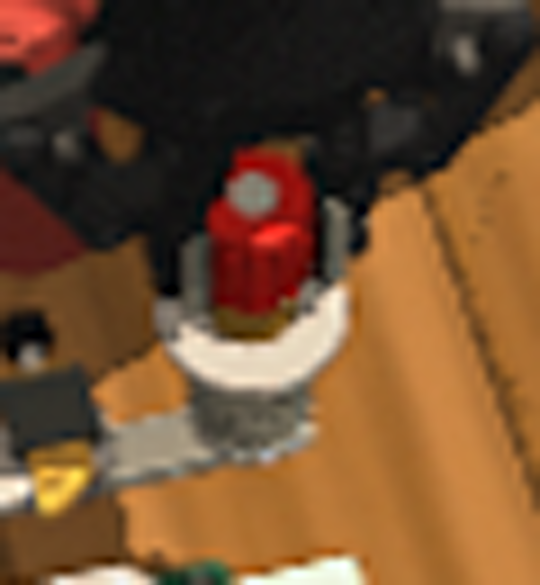

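Knob disc is at crop (252,194), centred over the rail gap to within about 0.5 mm in both views. Lowering.

>>> arm_command(plan=[{"dp": [0.5,0,15],"spin": 0},{"dp": [0,0,20],"spin": 0},{"dp": [0,0,15],"spin": 0},{"dp": [0,0,10],"spin": 0},{"dp": [0,0,5],"spin": 0}])

```text
clock: 4.95
position: [0.5855, 0.2189, 0.4063]
ee_rot: [0.714, 0.7, -0.001, -0.0]
ft_force: [-0.2, 0.4, -3.1]
grip_width: 0.337
grasp_force: 61.0
```

>>> arm_command(plan=[{"dp": [0,0,10],"spin": 0},{"dp": [0,0,12],"spin": 0},{"dp": [0,0,10],"spin": 0},{"dp": [0,0,4],"spin": 0},{"dp": [0,0,0],"spin": 0}])

```text
clock: 5.45
position: [0.5857, 0.2188, 0.3709]
ee_rot: [0.714, 0.7, -0.001, -0.0]
ft_force: [1.1, 0.4, -3.1]
grip_width: 0.331
grasp_force: 61.0
```

>>> arm_command(plan=[{"dp": [0,0,2],"spin": 0},{"dp": [0,0,2],"spin": 0},{"dp": [0,0,2],"spin": 0},{"dp": [0,0,1],"spin": 0},{"dp": [0,0,0],"spin": 0}])

```text
clock: 5.95
position: [0.5858, 0.2188, 0.3646]
ee_rot: [0.714, 0.7, -0.0, -0.0]
ft_force: [-0.1, 0.1, -2.3]
grip_width: 0.335
grasp_force: 61.0
```

>>> arm_command(plan=[{"dp": [0,0,1],"spin": 0},{"dp": [0,0,1],"spin": 0},{"dp": [0,0,0],"spin": 0}])

```text
clock: 6.25
position: [0.5858, 0.2188, 0.3626]
ee_rot: [0.714, 0.7, -0.0, -0.0]
ft_force: [0.2, 0.5, -3.2]
grip_width: 0.332
grasp_force: 61.0
```

>>> arm_command(plan=[{"dp": [0,0,1],"spin": 0},{"dp": [0,0,1],"spin": 0},{"dp": [0,0,0],"spin": 0}])

```text
clock: 6.55
position: [0.5858, 0.2187, 0.3612]
ee_rot: [0.714, 0.7, 0.0, -0.0]
ft_force: [-1.8, -1.6, 1.7]
grip_width: 0.331
grasp_force: 61.6
```

>>> arm_command(plan=[{"dp": [0,0,1],"spin": 0},{"dp": [0,0,0],"spin": 0}])

```text
clock: 6.75
position: [0.5858, 0.2187, 0.3611]
ee_rot: [0.714, 0.7, 0.001, -0.0]
ft_force: [-5.0, -1.5, 9.7]
grip_width: 0.336
grasp_force: 62.5
```

>>> arm_command(plan=[{"dp": [0,0,-1.2],"spin": 0},{"dp": [0,4,0],"spin": 0},{"dp": [0,5,0],"spin": 0},{"dp": [0,5,0],"spin": 0},{"dp": [0,0,0],"spin": 0}])

```text
clock: 7.25
position: [0.6006, 0.2188, 0.3612]
ee_rot: [0.714, 0.7, 0.001, 0.0]
ft_force: [-1.6, 1.2, 4.2]
grip_width: 0.335
grasp_force: 61.9
```

>>> arm_command(plan=[{"dp": [0,4,0],"spin": 0},{"dp": [0,4,0],"spin": 0},{"dp": [0,0,0],"spin": 0}])

```text
clock: 7.55
position: [0.6084, 0.2185, 0.3612]
ee_rot: [0.714, 0.7, 0.0, -0.0]
ft_force: [-4.1, 0.4, 5.1]
grip_width: 0.333
grasp_force: 62.0
```

>>> arm_command(plan=[{"dp": [0,3,-0.5],"spin": 0},{"dp": [0,3,0],"spin": 0},{"dp": [0,0,0],"spin": 0}])

```text
clock: 7.85
position: [0.6143, 0.2182, 0.3612]
ee_rot: [0.714, 0.7, 0.0, 0.0]
ft_force: [0.3, 1.0, -0.1]
grip_width: 0.332
grasp_force: 61.3
```

>>> arm_command(plan=[{"dp": [0,2,0],"spin": 0},{"dp": [0,2,0],"spin": 0},{"dp": [0,2,0],"spin": 0},{"dp": [0,0,0],"spin": 0}])

```text
clock: 8.25
position: [0.6201, 0.2181, 0.3612]
ee_rot: [0.714, 0.7, 0.0, 0.0]
ft_force: [0.5, -0.6, -0.3]
grip_width: 0.335
grasp_force: 61.2
```

>>> arm_command(plan=[{"dp": [0,2,0],"spin": 0},{"dp": [0,2,0],"spin": 0},{"dp": [0,0,0],"spin": 0}])

```text
clock: 8.55
position: [0.6241, 0.218, 0.3613]
ee_rot: [0.714, 0.7, 0.0, 0.0]
ft_force: [0.6, 0.5, -1.9]
grip_width: 0.335
grasp_force: 61.1
```

>>> arm_command(plan=[{"dp": [0,2,0],"spin": 0},{"dp": [0,2,0],"spin": 0},{"dp": [0,0,0],"spin": 0}])

```text
clock: 8.85
position: [0.6273, 0.2187, 0.3612]
ee_rot: [0.714, 0.701, -0.001, -0.001]
ft_force: [-6.0, 2.3, 0.8]
grip_width: 0.336
grasp_force: 61.6
```

>>> arm_command(plan=[{"dp": [0,2,0],"spin": 0},{"dp": [0,2,0],"spin": 0},{"dp": [0,0,0],"spin": 0}])

```text
clock: 9.15
position: [0.6307, 0.2188, 0.3612]
ee_rot: [0.713, 0.701, -0.001, -0.002]
ft_force: [-10.7, 1.4, 4.1]
grip_width: 0.336
grasp_force: 61.9
```

>>> arm_command(plan=[{"dp": [0,2,0],"spin": 0},{"dp": [0,2,0],"spin": 0},{"dp": [0,0,0],"spin": 0}])

```text
clock: 9.45
position: [0.6346, 0.2187, 0.3612]
ee_rot: [0.713, 0.701, -0.001, -0.002]
ft_force: [-11.2, 1.0, 4.6]
grip_width: 0.338
grasp_force: 62.0
```

>>> arm_command(plan=[{"dp": [0,2,0],"spin": 0},{"dp": [0,2,0],"spin": 0},{"dp": [0,2,0],"spin": 0},{"dp": [0,0,0],"spin": 0}])

```text
clock: 9.85
position: [0.6413, 0.2186, 0.3612]
ee_rot: [0.713, 0.701, -0.0, -0.001]
ft_force: [-5.5, 1.6, 0.9]
grip_width: 0.332
grasp_force: 61.4
```

>>> arm_command(plan=[{"dp": [0,2,0],"spin": 0},{"dp": [0,2,0],"spin": 0},{"dp": [0,0,0],"spin": 0}])

```text
clock: 10.15
position: [0.6456, 0.2184, 0.3613]
ee_rot: [0.714, 0.701, 0.0, -0.001]
ft_force: [-2.4, 2.5, -0.7]
grip_width: 0.335
grasp_force: 61.2
```

>>> arm_command(plan=[{"dp": [0,2,0],"spin": 0},{"dp": [0,2,0],"spin": 0},{"dp": [0,0,0],"spin": 0}])

```text
clock: 10.45
position: [0.6504, 0.2178, 0.3614]
ee_rot: [0.714, 0.7, 0.001, 0.0]
ft_force: [2.5, 3.3, -3.5]
grip_width: 0.336
grasp_force: 60.9
```

>>> arm_command(plan=[{"dp": [0,1.5,0],"spin": 0},{"dp": [0,1.5,0],"spin": 0},{"dp": [0,0,0],"spin": 0}])

```text
clock: 10.75
position: [0.6532, 0.217, 0.3615]
ee_rot: [0.714, 0.7, 0.0, 0.001]
ft_force: [4.0, 1.7, -3.8]
grip_width: 0.333
grasp_force: 60.9
```

>>> arm_command(plan=[{"dp": [0,1,0],"spin": 0},{"dp": [0,1,0],"spin": 0},{"dp": [0,0,0],"spin": 0}])

```text
clock: 11.05
position: [0.6548, 0.217, 0.3613]
ee_rot: [0.714, 0.7, -0.0, 0.0]
ft_force: [-0.6, -0.5, -2.5]
grip_width: 0.334
grasp_force: 61.0
```

>>> arm_command(plan=[{"dp": [0,0.7,0],"spin": 0},{"dp": [0,0,0],"spin": 0}])

```text
clock: 11.25
position: [0.6554, 0.2172, 0.3613]
ee_rot: [0.714, 0.7, -0.0, -0.0]
ft_force: [-1.2, -1.3, -1.2]
grip_width: 0.332
grasp_force: 61.0
```

>>> arm_command(plan=[{"dp": [0,1,0],"spin": 0},{"dp": [0,0.5,0],"spin": 0},{"dp": [0,0,0],"spin": 0}])

```text
clock: 11.55
position: [0.6562, 0.2173, 0.3613]
ee_rot: [0.714, 0.7, -0.001, -0.001]
ft_force: [-8.1, -1.7, 2.6]
grip_width: 0.331
grasp_force: 61.6
```

Run:
```python
from h import *
o=st();s=viewer.camera("side");w=viewer.camera("wrist")
A=cv2.resize(s[165:265,190:290],(400,400),interpolation=cv2.INTER_CUBIC);B=cv2.resize(w[184:384,150:350],(400,400))
cv2.imwrite("pics/m4.png",np.hstack([A,B]))
```

```text
t 11.55 p [656.2 217.3 361.3] yang -0.019 zax [-0.003 -0.001 -1.   ] F [-8.1 -1.7  2.6] w 0.331 gf 61.6
```

View pics/m4.png

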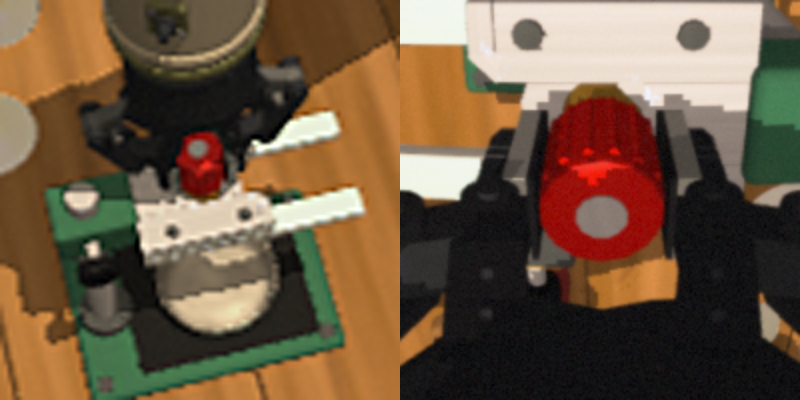

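The barrel is against the closed end (-8 N at x = 0.656), with the knob upright at crop (205,150). A gentle pull back will test the latch.

>>> arm_command(plan=[{"dp": [0,-1,0],"spin": 0},{"dp": [0,-1,0],"spin": 0},{"dp": [0,-1,0],"spin": 0},{"dp": [0,0,0],"spin": 0}])

```text
clock: 12.05
position: [0.654, 0.2177, 0.3614]
ee_rot: [0.714, 0.7, 0.0, 0.0]
ft_force: [0.9, 0.2, -3.8]
grip_width: 0.334
grasp_force: 61.0
```

>>> arm_command(plan=[{"dp": [0,-1,0],"spin": 0},{"dp": [0,0,0],"spin": 0}])

```text
clock: 12.25
position: [0.6531, 0.2176, 0.3615]
ee_rot: [0.714, 0.7, 0.0, 0.0]
ft_force: [1.1, 0.1, -4.6]
grip_width: 0.333
grasp_force: 60.9
```

>>> arm_command(plan=[{"dp": [0,-1,0],"spin": 0},{"dp": [0,0,0],"spin": 0}])

```text
clock: 12.45
position: [0.6525, 0.2175, 0.3617]
ee_rot: [0.714, 0.7, 0.001, 0.001]
ft_force: [5.8, 0.1, -5.4]
grip_width: 0.336
grasp_force: 60.7
```

The pull meets resistance after the play (+5.8 N), so it is latched. I'll push it home again and let go.

>>> arm_command(plan=[{"dp": [0,1.5,0],"spin": 0},{"dp": [0,1.5,0],"spin": 0},{"dp": [0,1,0],"spin": 0},{"dp": [0,0,0],"spin": 0}])

```text
clock: 12.85
position: [0.6557, 0.2175, 0.3613]
ee_rot: [0.714, 0.7, -0.001, -0.001]
ft_force: [-3.4, -0.9, -0.8]
grip_width: 0.329
grasp_force: 61.4
```

>>> arm_command(plan=[{"dp": [0,0.5,0],"spin": 0},{"dp": [0,0,0],"spin": 0}])

```text
clock: 13.05
position: [0.6559, 0.2176, 0.3612]
ee_rot: [0.714, 0.7, -0.001, -0.001]
ft_force: [-5.8, -0.9, 0.6]
grip_width: 0.331
grasp_force: 61.5
```

>>> arm_command(plan=[{"dp": [0,0,0],"spin": 0},{"dp": [0,0,0],"spin": 0},{"dp": [0,0,0],"spin": 0}], grip=-0.4)

```text
clock: 13.35
position: [0.6567, 0.2174, 0.3619]
ee_rot: [0.714, 0.7, 0.001, 0.0]
ft_force: [-0.0, 0.6, 0.1]
grip_width: 0.703
grasp_force: 0.0
```

>>> arm_command(plan=[{"dp": [0,0,-10],"spin": 0},{"dp": [0,0,-30],"spin": 0},{"dp": [0,0,-40],"spin": 0},{"dp": [0,-20,-40],"spin": 0},{"dp": [20,-40,0],"spin": 0}])

```text
clock: 13.85
position: [0.5987, 0.2347, 0.4882]
ee_rot: [0.716, 0.698, 0.004, 0.003]
ft_force: [0.4, -0.2, 0.4]
grip_width: 0.699
grasp_force: 0.0
```

>>> arm_command(plan=[{"dp": [40,-40,0],"spin": 0},{"dp": [40,-40,0],"spin": 0},{"dp": [40,-30,0],"spin": 0},{"dp": [20,-10,0],"spin": 0},{"dp": [0,0,0],"spin": 0}])

```text
clock: 14.35
position: [0.4859, 0.3754, 0.4821]
ee_rot: [0.711, 0.703, 0.001, -0.001]
ft_force: [0.5, 0.5, 0.4]
grip_width: 0.704
grasp_force: 0.0
```

Run:
```python
from h import *
o=st();s=viewer.camera("side");w=viewer.camera("top")
A=cv2.resize(s[165:265,190:290],(400,400),interpolation=cv2.INTER_CUBIC);B=cv2.resize(w[110:230,190:310],(400,400),interpolation=cv2.INTER_CUBIC)
cv2.imwrite("pics/m5.png",np.hstack([A,B]))
```

```text
t 14.35 p [485.9 375.4 482.1] yang -0.012 zax [-0.     0.002 -1.   ] F [0.5 0.5 0.4] w 0.704 gf 0.0
```

View pics/m5.png

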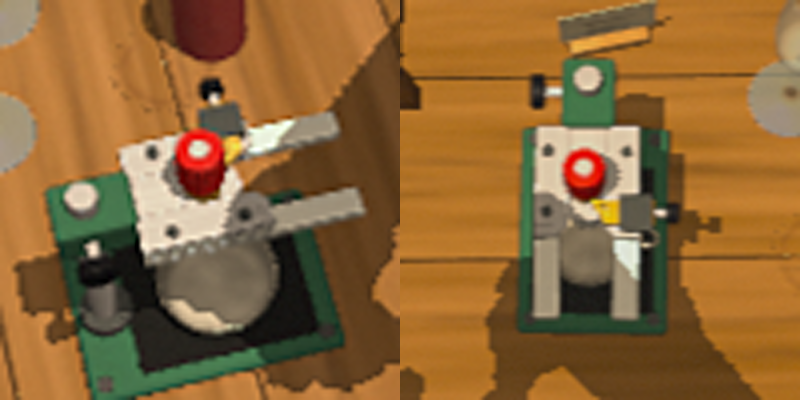

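The barrel is home and upright, with its knob at crop (585,172). The brass bolt at (605,208) is out again behind the neck, and the arm is clear.

```bash
python3 -c "
from workcell import manip
print(manip.hand_in())"
```

```text
the job is handed in; nothing more can be done
None
```

The red-knobbed barrel is seated fully home under the slotted plate, with the brass bolt out behind its neck. It is released and upright, the black barrel and flutes were not touched, and the job was handed in at about 14 s.

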